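Run the reader carriage out, try its cover and hold it open

ROBOT

A 6-joint arm with a two-finger parallel gripper is mounted at the origin on a cart in front of the work surface, level with it; the furniture and walls round the work are solid. World frame = base frame: x ahead of the robot, y to its left, z up, the work surface at z = 0. Lengths are in mm, angles in rad, forces in N, time in s.
With the tool pointing down it reaches from about 300 to 775 mm from the base axis. Payload 14.6 kg.
Tool frame: the origin (TCP) lies midway between the tips of the shut fingers; the grasp point (between the pads) lies behind it (manip.grip_depth is the z of the grasp point in the tool frame, in mm); z points along the fingers, y is the line along which they close (so a half turn about z gives the same grasp; the last joint's range is limited). The gripper opens to 94 mm and grips with 3 to 60 N. Pads are 16 mm wide; open, the fingers measure 119 mm over their backs; the gripper's body (75 mm by 177 mm) begins 78 mm behind the grasp point.
Start: joints at [-1.361, 0.3, 1.521, -0, 1.321, -0.067], TCP at [150.297, -529.056, 205.446] pointing down, gripper open.
Joint ranges: [-3.03, 3.03], [-0.79, 2.21], [0.23, 2.52], [-1.04, 4.18], [0, 3.07], [-2.55, 2.55]. Speed limits (rad/s): [2.22, 2.22, 2.57, 3.14, 3.14, 3.14].

INTERFACE

Orientations are given as [roll, pitch, yaw] about the fixed x, y, z axes, in that order (R = Rz(yaw) Ry(pitch) Rx(roll)).
In Python, from cell import manip, cam, read_state gives the robot as it stands (manip), with the cameras (cam) and the readings as plain functions.
- The arm moves only by the shell command python3 nudge.py [OPENING] [FORCE], which reads ROWS from standard input. ROWS is 1 to 5 rows, one to a line, with the numbers parted by commas; each row has 6 numbers: dx, dy, dz in shares of 250 mm (1.0 is 250 mm), then a rotation vector rx, ry, rz in fractions of the full range, 1 being 2 rad; each row is the pose to reach, as a shift and turn from the pose commanded when the command began, along the tool's axes at that moment; what a row does not reach only later rows make up. A row lasts 1/10 s, in which the tool goes at most 50 mm and 0.15 rad, less where a joint would pass 70% of its speed; a pose out of reach is approached as far as the arm can. OPENING is the finger opening in mm, set as the command begins (- or left out keeps the last). The fingers move at their own pace and stop on an object; FORCE is the grip in N (left out, the last holds). Time passes only in rows, so rows that do not move let the fingers close. It prints the time, the measured TCP pose, the force, the opening and the grip force at its end. A shift or turn number past 1, either way, is cut back to 1. Input that does not fit is refused with a message, and nothing moves.
- read_state(): the state, without advancing time (a new reading comes with each control period).
- cam.camera(name): name is "scene" or "top"; returns (picture, depth): 420x560x3 uint8, red, green, blue; 420x560 float32, mm along the optical axis (not along the pixel's ray), 0 where there is no reading.
- cam.camera_info(name): a dict with "K" (3x3 intrinsics, pixels), "dist" ([k1, k2, p1, p2, k3] as OpenCV has them; the pictures are not rectified), "rvec" (rotation vector, rad) and "tvec" (3), from world to camera coordinates, as OpenCV has them. Camera axes: x right, y down, z forward; pixel columns grow to the right and rows downward; lengths in mm; the calibration is good to about 2 mm. A picture is of the moment at which its call begins. camera_info takes no time and is no camera call.
- manip.sign_off(): hands the job in; it is judged then, once.
The state is a dict: "clock": time; "joints": joint angles; "qd": joint speeds; "effort": joint torques, N m; "eef_pos": TCP position; "eef_rot": TCP orientation; "wrist_force": force on the tool from outside, world axes, zero at the start; "moment": the same for the moment, N m; "finger_gap": finger opening in mm; "finger_force": force on a finger pad.
Only numpy, scipy, OpenCV 4.12 (cv2) and the standard library are available. Lean on these libraries where they do the work, as an engineer would, in place of code of your own. Each camera call takes 0.05 s, during which the arm holds its last target. There are 200 camera calls.

TASK

Slide the sample carriage of the small reader all the way out from under the reading head to its end stop, keeping the cover shut. There, before touching the release, gently tug the cover up by its T-handle to find out whether it is caught; only if it is caught, slide the release fully across towards the end stop, otherwise leave the release alone. Then raise the cover to at least 45 degrees and finish while still holding it there, with the carriage at its stop and the bottles and mug left standing where they are.

Things in the scene. Friction and masses are not known exactly. Their poses are not given: they have to be found in the camera images.
- reader: Fixed bench reader, turned up to 0.2 rad; origin on the table under its grey bed plate (x -105..95, y -230..185 mm, 18 thick). +x to the rear, +y along its guide rods towards the end stop (aluminium bar at the +y end, top at z 51 mm), z up. White column and overhanging reading head cover the rear half of the -y end: x 0..90, y -230..-40, up to z 150 mm, petri dish on top to z 162.
- carriage (a joint): Sample carriage (white box 190 mm long in y, cover on top, grey ledge 55 mm deep along its front); slides along the reader's +y: 0 m under the head, 0.14 m against the end stop. Starts at 0..0.075, stays where left, takes about 3 N to slide. May be drawn along by the cover's T-handle.
- cover (a joint): Angle (rad) of the carriage's flat white cover, 190 (y) x 137 (x) x 10 mm, about 0.35 kg, hinged along its rear edge; 0 shut, grows as the front rises, limit 1.4; falls shut if let go. A catch hidden inside holds it in some starts and not in others, unseen from outside: a caught cover lifts 0.04 rad (6 mm at the handle) and stops hard (pull under 25 N); a free one opens on.
- handle (a point): Centre of the cover's T-handle: black round bar 18 mm dia, 40 mm long along the reader's y, on a 12 mm wide stem in front of the cover. Shut: 100 mm above the table, 30 above the ledge, 35 before the cover's edge, 170 before and 12 above the hinge axis. Pinch its two flat ends from above (fingers closing along y); it pivots between the fingers as the cover swings. Axes: the cover's.
- cover_hinge (a point): Point on the cover's hinge axis (which runs along the reader's y), level in y with the handle, 88 mm above the table. Moves with the carriage.
- release (a joint): Release slide on the ledge: 0 m at the start, 0.018 m fully across (along the reader's +y, towards the end stop); 2 to 4 N, stays where left. Fully across, it frees the catch, which then stays free.
- release_knob (a point): Centre of the top of the release's knob: black upright block 12 x 12 mm, standing 20 mm above the ledge (top 90 mm above the table), 85 mm to the +y side of the handle's centre and 10 mm farther back at the start. Push it from its -y side with closed fingers, or pinch it. Moves with the carriage.
- bottle_big: Bystander, not part of the job: brown glass bottle with screw cap, 57 dia x 122 tall (mm); origin at the centre of its underside.
- bottle_small: Bystander, not part of the job: clear glass bottle with screw cap, 35 dia x 81 tall (mm); origin at the centre of its underside.
- dropper: Bystander, not part of the job: small brown dropper bottle, 31 dia x 86 tall (mm); origin at the centre of its underside.
- mug: Bystander, not part of the job: mug, 86 dia x 96 tall (mm); origin at the centre of its underside.
- ledge (a point): Point on top of the carriage's front ledge, 70 mm above the table, at the middle of its length, 75 mm in front of the reader's centre line; the ledge spans 27 mm before and 30 mm behind it. Axes as the reader's. Moves with the carriage.

How it is judged:
By the outcome, as a careful person would: the job done as asked, in the order asked, and still so for the second after the job is handed in, while the arm keeps its last pose, push and grip.
It also fails if it takes over 58 s, if anything falls off the work surface, if the arm or the gripper's body presses on something with over 40 N, if the wrist force passes 120 N, or if a joint passes its speed limit or range.

## Working session

There is one attempt and no reset: what is moved stays moved. The work goes in short steps, Python scripts to look and compute and a shell command to move; the robot and the scene stay as the last step left them, time stands still between calls to the robot, and variables do not carry over. Pictures are saved under pics/ and viewed, at most 10 in all, crops included, and the job is handed in when it is done.

```bash
ls; mkdir -p pics; python3 - <<'E'
from cell import manip, cam, read_state
import cv2
print(manip.grip_depth, read_state())
for n in("scene","top"):
    p,d=cam.camera(n); cv2.imwrite(f"pics/{n}0.png",cv2.resize(p[:,:,::-1],(800,600),interpolation=cv2.INTER_CUBIC))
    import numpy as np; np.savez(f"{n}0.npz",p=p,d=d)
    print(cam.camera_info(n))
E
```

```text
cell.py
nudge.py
pics
-18.8 {'clock': 0.0, 'joints': array([-1.36057189e+00,  3.00463511e-01,  1.52160481e+00, -1.10292698e-05,
        1.32070097e+00, -6.66155014e-02]), 'qd': array([ 7.95581534e-04,  1.23111966e-03,  8.33025772e-05,  1.00021290e-03,
        1.71729236e-03, -1.36787855e-04]), 'effort': array([ 4.66205471e-03, -5.31802726e+01, -3.52735984e+01,  7.09742121e-02,
        2.45187536e-02, -1.03048460e-04]), 'eef_pos': array([ 150.25349568, -528.79403395,  204.88045788]), 'eef_rot': array([-3.14041791e+00, -6.76651009e-05,  2.76842635e-01]), 'wrist_force': array([-0.57226132,  0.32500566,  0.37532022]), 'moment': array([-0.00081369, -0.00931871, -0.00148262]), 'finger_force': 0.0, 'finger_gap': 94.3063662770109}
{'K': array([[447.6959129 ,   0.        , 276.82375066],
       [  0.        , 447.6959129 , 209.09129979],
       [  0.        ,   0.        ,   1.        ]]), 'dist': array([-0.02723803,  0.        ,  0.        ,  0.        ,  0.        ]), 'rvec': array([ 0.85412313, -2.3033063 ,  1.31219307]), 'tvec': array([475.69744534, 181.28330874, 972.93607849])}
{'K': array([[401.34296821,   0.        , 279.02172156],
       [  0.        , 401.34296821, 214.86091388],
       [  0.        ,   0.        ,   1.        ]]), 'dist': array([-0.0653975,  0.       ,  0.       ,  0.       ,  0.       ]), 'rvec': array([ 2.15511195, -2.20633716,  0.07243283]), 'tvec': array([162.15365541, 551.71950241, 952.19097878])}
```

View pics/scene0.png

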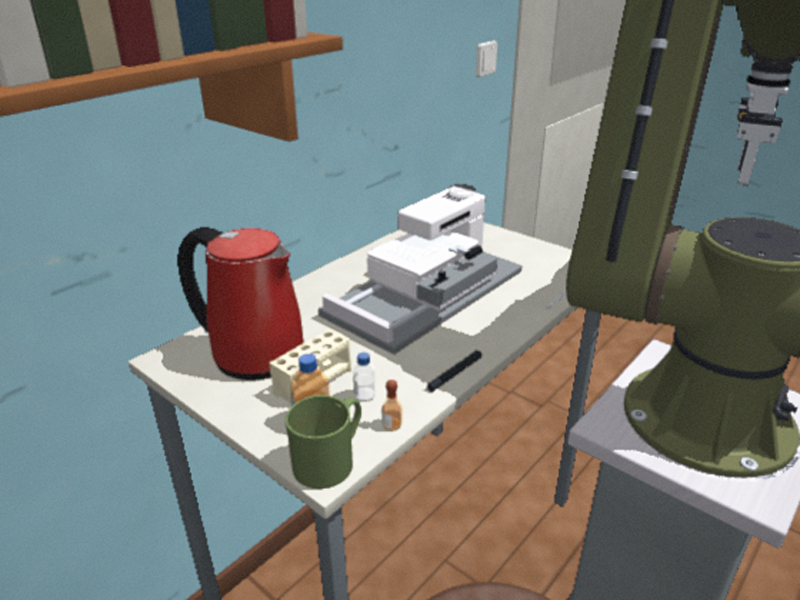

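View pics/top0.png

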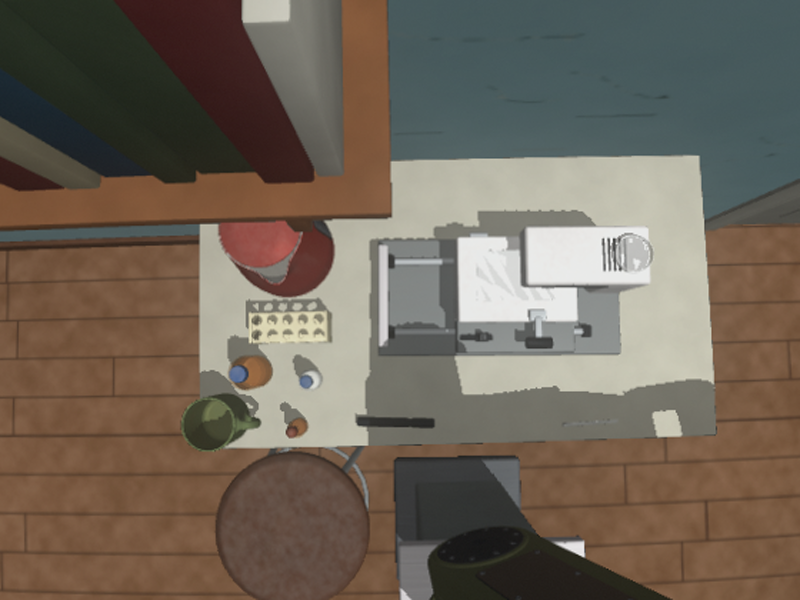

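The top view shows the reader turned slightly, with the T-handle bar near (538,342) of 800 px, the knob near (485,336) and the end stop at (384,295). The bottles and mug are to the left, clear of the reader. I'll take an enlarged crop next.

```bash
cat > h.py <<'E'
from cell import manip, cam, read_state
import numpy as np,cv2
from scipy.spatial.transform import Rotation as R
def ray(n,u,v,z=None,d=None):
    i=cam.camera_info(n); q=cv2.undistortPoints(np.array([[[u,v]]],float),i["K"],i["dist"])[0,0]
    M=cv2.Rodrigues(i["rvec"])[0]; o=-M.T@i["tvec"]; r=M.T@np.array([*q,1])
    return o+r*(d if d is not None else (z-o[2])/r[2])
def proj(n,p):
    i=cam.camera_info(n); return cv2.projectPoints(np.array(p,float).reshape(-1,3),i["rvec"],i["tvec"],i["K"],i["dist"])[0][:,0]
def crop(n,name,u0,v0,w,h,s):
    p,d=cam.camera(n); cv2.imwrite("pics/"+name,cv2.resize(p[v0:v0+h,u0:u0+w,::-1],None,fx=s,fy=s,interpolation=cv2.INTER_CUBIC)); return p,d
E
python3 - <<'E'
from h import *
crop("top","top1.png",255,150,200,110,4)
E
```

```text
(no output)
```

View pics/top1.png

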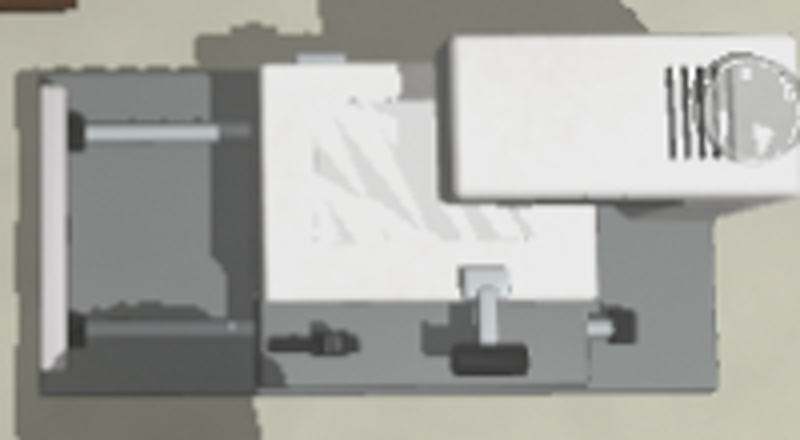

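The crop shows the T-handle bar centre at (490,359), the knob at about (330,341), the bed front corners at (40,393) and (716,390), and the cover front edge from (263,300) to (597,300).

```bash
python3 - <<'E'
from h import *
f=lambda x,y,z: ray("top",255+x/4,150+y/4,z).round(1)
for n,a in dict(bar=(490,359,106),barL=(452,359,100),barR=(528,359,100),knob=(330,341,90),bedFL=(40,393,18),bedFR=(716,390,18),bedRL=(42,72,18),covL=(263,300,93),covR=(597,300,93),covRL=(263,64,93),stopF=(54,370,51),stopR=(54,86,51)).items(): print(n,f(*a))
z=np.load("top0.npz")["d"]
for n,(x,y) in dict(bar=(490,359),cov=(340,280),ledge=(400,370),bed=(150,200)).items():
    u,v=255+x/4,150+y/4; print(n,ray("top",u,v,d=z[int(v),int(u)]).round(1))
for n in ("bottles",): 
    for u,v in ((176,260),(216,266),(207,302),(150,294)): print(ray("top",u,v,d=z[v,u]).round(0))
E
```

```text
bar [488.9 -67.3 106. ]
barL [489.5 -47.5 100. ]
barR [488.4 -90.  100. ]
knob [501.3  18.6  90. ]
bedFL [475.4 184.9  18. ]
bedFR [ 466.9 -226.2   18. ]
bedRL [671.7 179.7  18. ]
covL [525.1  55.8  93. ]
covR [ 520.5 -132.3   93. ]
covRL [658.8  51.6  93. ]
stopF [489.  175.1  51. ]
stopR [656.8 171.5  51. ]
bar [488.9 -67.1 107. ]
cov [535.2  12.5  94.7]
ledge [484.1 -23.4  72.5]
bed [591.2 115.4  16.8]
[454. 382.  94.]
[438. 294.  81.]
[358. 315.  83.]
[370. 469.   9.]
```

Units first: shifts go in shares of 250 mm and turns go in shares of 2 rad. So 180 mm is 0.72, -140 mm is -0.56.

```bash
echo '0.144,-0.112,0,0,0,0
0.288,-0.224,0,0,0,0
0.432,-0.336,0,0,0,0
0.576,-0.448,0,0,0,0
0.72,-0.56,0,0,0,0' | python3 nudge.py 70 30
echo '0.144,-0.112,0,0,0,0
0.288,-0.224,0,0,0,0
0.432,-0.336,0,0,0,0
0.576,-0.448,0,0,0,0
0.72,-0.56,0,0,0,0' | python3 nudge.py
echo '0.144,-0.112,0,0,0,0.05
0.288,-0.224,0,0,0,0.1
0.3668,-0.2824,0.04,0,0,0.15
0.3668,-0.2824,0.22,0,0,0.15
0.3668,-0.2824,0.22,0,0,0.15' | python3 nudge.py
```

```text
clock: 0.65
eef_pos: [285.8, -343.5, 205.4]
eef_rot: [-3.142, -0.0, 0.276]
wrist_force: [0.2, -0.7, -0.8]
finger_gap: 70.1
finger_force: 0.0
clock: 1.15
eef_pos: [420.8, -159.6, 205.5]
eef_rot: [3.141, -0.0, 0.277]
wrist_force: [0.6, -0.6, 0.1]
finger_gap: 69.7
finger_force: 0.0
clock: 1.65
eef_pos: [486.8, -67.3, 146.1]
eef_rot: [-3.14, 0.008, -0.022]
wrist_force: [-0.4, -1.2, 0.2]
finger_gap: 70.2
finger_force: 0.0
```

In the tool's units: 66 mm is 0.264, 50 mm is 0.2.

```bash
echo '0,0,0.06,0,0,0
0,0,0.14,0,0,0
0,0,0.2,0,0,0
0,0,0.264,0,0,0
0,0,0.264,0,0,0' | python3 nudge.py
python3 - <<'E'
from h import *
crop("scene","s1.png",250,120,130,95,6)
E
```

```text
clock: 2.15
eef_pos: [488.4, -68.8, 84.3]
eef_rot: [-3.141, 0.002, -0.024]
wrist_force: [0.2, 0.6, -0.0]
finger_gap: 70.1
finger_force: 0.0
```

View pics/s1.png

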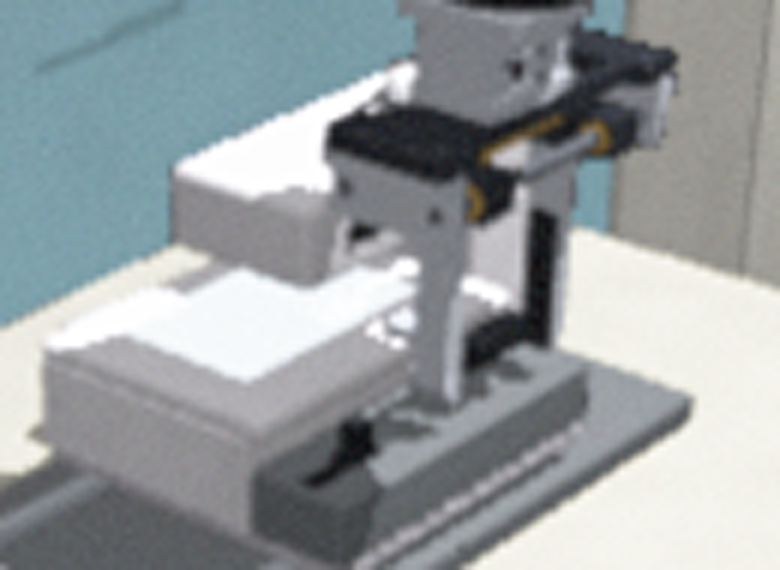

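The bar (495,340) sits between the two fingers, and the knob is clear at (355,440). I'll close on the bar.

```bash
echo '0,0,0,0,0,0
0,0,0,0,0,0
0,0,0,0,0,0
0,0,0,0,0,0
0,0,0,0,0,0' | python3 nudge.py 20 30; echo '0,0,0,0,0,0
0,0,0,0,0,0' | python3 nudge.py
```

```text
clock: 2.7
eef_pos: [489.2, -68.4, 84.8]
eef_rot: [3.141, -0.0, -0.023]
wrist_force: [-0.7, 0.7, 3.2]
finger_gap: 39.5
finger_force: 30.0
clock: 2.9
eef_pos: [489.1, -68.4, 84.8]
eef_rot: [3.142, -0.0, -0.023]
wrist_force: [-0.8, -0.3, 5.4]
finger_gap: 39.6
finger_force: 30.0
```

In the tool's units: -48 mm is -0.192, -38 mm is -0.152.

```bash
echo '0,-0.032,0,0,0,0
0,-0.072,0,0,0,0
0,-0.112,0,0,0,0
0,-0.152,0,0,0,0
0,-0.192,0,0,0,0' | python3 nudge.py; echo '0,-0.04,0,0,0,0
0,-0.08,0,0,0,0
0,-0.12,0,0,0,0
0,-0.152,0,0,0,0
0,-0.176,0,0,0,0' | python3 nudge.py; echo '0,-0.016,0,0,0,0
0,-0.032,0,0,0,0
0,-0.032,0,0,0,0
0,-0.032,0,0,0,0' | python3 nudge.py
```

```text
clock: 3.4
eef_pos: [490.0, -20.3, 84.7]
eef_rot: [3.141, 0.0, -0.023]
wrist_force: [-3.5, -3.1, 6.9]
finger_gap: 39.4
finger_force: 30.0
clock: 3.9
eef_pos: [490.8, 23.8, 84.7]
eef_rot: [3.141, 0.001, -0.023]
wrist_force: [-4.9, -3.0, 7.7]
finger_gap: 39.5
finger_force: 30.0
clock: 4.3
eef_pos: [491.0, 32.0, 84.7]
eef_rot: [-3.141, 0.001, -0.023]
wrist_force: [-5.3, 3.1, 7.8]
finger_gap: 39.6
finger_force: 30.0
```

In the tool's units: -5 mm is -0.02, -3 mm is -0.012.

```bash
for i in 1 2; do :; done; echo '0,-0.012,0,0,0,0
0,-0.02,0,0,0,0
0,-0.02,0,0,0,0' | python3 nudge.py; echo '0,-0.008,0,0,0,0
0,-0.012,0,0,0,0
0,-0.012,0,0,0,0' | python3 nudge.py; echo '0,-0.004,0,0,0,0
0,-0.008,0,0,0,0
0,-0.008,0,0,0,0' | python3 nudge.py
```

```text
clock: 4.6
eef_pos: [491.1, 36.7, 84.7]
eef_rot: [3.141, 0.001, -0.023]
wrist_force: [-6.4, -0.1, 8.7]
finger_gap: 39.6
finger_force: 30.0
clock: 4.9
eef_pos: [491.1, 39.6, 84.7]
eef_rot: [3.141, 0.001, -0.023]
wrist_force: [-5.6, -0.7, 9.8]
finger_gap: 39.6
finger_force: 30.0
clock: 5.2
eef_pos: [491.2, 41.3, 84.7]
eef_rot: [3.141, 0.001, -0.023]
wrist_force: [-6.0, -4.4, 9.4]
finger_gap: 39.3
finger_force: 30.0
```

In the tool's units: -2 mm is -0.008, -1 mm is -0.004.

```bash
echo '0,-0.004,0,0,0,0
0,-0.008,0,0,0,0
0,-0.008,0,0,0,0' | python3 nudge.py; echo '0,-0.004,0,0,0,0
0,-0.008,0,0,0,0
0,-0.008,0,0,0,0' | python3 nudge.py
```

```text
clock: 5.5
eef_pos: [491.1, 41.5, 84.7]
eef_rot: [3.138, 0.001, -0.023]
wrist_force: [-6.6, -19.6, 9.9]
finger_gap: 39.9
finger_force: 30.0
clock: 5.8
eef_pos: [491.1, 41.8, 84.6]
eef_rot: [3.135, 0.002, -0.023]
wrist_force: [-8.2, -34.9, 9.5]
finger_gap: 40.1
finger_force: 30.0
```

At the end stop (y force −35 N, no further motion). Next I ease off and then tug upward gently.

In the tool's units: 3 mm is 0.012, -0.5 mm is -0.002.

```bash
echo '-0.002,0.012,0,0,0,0
-0.002,0.012,0,0,0,0
-0.002,0.012,0,0,0,0' | python3 nudge.py;  echo '0,0,-0.004,0,0,0
0,0,-0.008,0,0,0
0,0,-0.008,0,0,0' | python3 nudge.py; echo '0,0,-0.004,0,0,0
0,0,-0.008,0,0,0
0,0,-0.008,0,0,0' | python3 nudge.py; echo '0,0,-0.004,0,0,0
0,0,-0.008,0,0,0
0,0,-0.008,0,0,0' | python3 nudge.py
```

```text
clock: 6.1
eef_pos: [491.1, 41.4, 84.6]
eef_rot: [3.139, 0.0, -0.023]
wrist_force: [-2.5, -12.5, 6.3]
finger_gap: 39.7
finger_force: 30.0
clock: 6.4
eef_pos: [491.2, 41.4, 86.2]
eef_rot: [3.139, -0.0, -0.023]
wrist_force: [2.6, -13.1, -2.6]
finger_gap: 39.7
finger_force: 30.0
clock: 6.7
eef_pos: [491.3, 41.4, 88.2]
eef_rot: [3.139, -0.0, -0.023]
wrist_force: [3.6, -12.7, -3.3]
finger_gap: 39.6
finger_force: 30.0
clock: 7.0
eef_pos: [491.4, 41.4, 90.2]
eef_rot: [3.139, -0.001, -0.023]
wrist_force: [4.6, -12.4, -3.7]
finger_gap: 39.7
finger_force: 30.0
```

In the tool's units: -1.5 mm is -0.006, -1 mm is -0.004.

```bash
echo '0.0008,0,-0.004,0,0,0
0.0008,0,-0.006,0,0,0
0.0008,0,-0.006,0,0,0' | python3 nudge.py; echo '0.0012,0,-0.004,0,0,0
0.0012,0,-0.006,0,0,0
0.0012,0,-0.006,0,0,0' | python3 nudge.py
```

```text
clock: 7.3
eef_pos: [491.5, 41.4, 91.7]
eef_rot: [3.139, -0.0, -0.023]
wrist_force: [4.3, -12.7, -4.1]
finger_gap: 39.5
finger_force: 30.0
clock: 7.6
eef_pos: [491.7, 41.4, 93.1]
eef_rot: [3.139, 0.0, -0.023]
wrist_force: [3.1, -13.2, -3.4]
finger_gap: 39.4
finger_force: 30.0
```

In the tool's units: -7 mm is -0.028, -4 mm is -0.016.

```bash
echo '0.0012,0,-0.008,0,0,0
0.0024,0,-0.016,0,0,0
0.004,0,-0.028,0,0,0
0.004,0,-0.028,0,0,0' | python3 nudge.py; python3 - <<'E'
from h import *
p,d=crop("scene","s2.png",215,100,160,120,5)
E
```

```text
clock: 8.0
eef_pos: [492.6, 41.4, 100.2]
eef_rot: [3.139, 0.0, -0.023]
wrist_force: [2.9, -13.7, -2.5]
finger_gap: 39.9
finger_force: 30.0
```

View pics/s2.png

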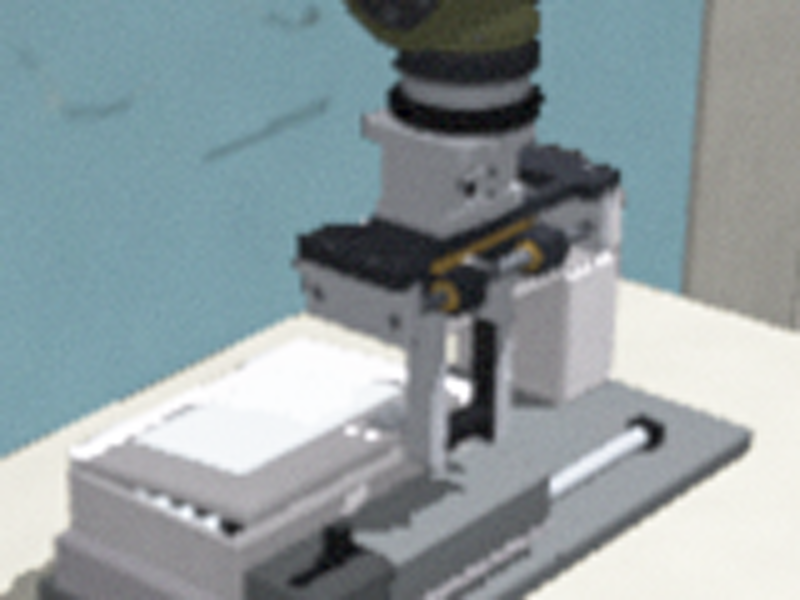

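Cover is rising freely past 6 mm with a force of only about 3 N, and the bar is still held at (460,430). So it isn't caught and the release stays alone. I'll raise the cover along the arc.

In the tool's units: -46.5 mm is -0.186, -34.8 mm is -0.1392.

```bash
echo '0.0076,0,-0.0384,0,0,0
0.0216,0,-0.0912,0,0,0
0.0384,0,-0.1392,0,0,0
0.0592,0,-0.186,0,0,0
0.0592,0,-0.186,0,0,0' | python3 nudge.py; echo '0.024,0,-0.0452,0,0,0
0.0512,0,-0.0884,0,0,0
0.0816,0,-0.1296,0,0,0
0.1148,0,-0.1684,0,0,0
0.1148,0,-0.1684,0,0,0' | python3 nudge.py
```

```text
clock: 8.55
eef_pos: [507.6, 41.1, 147.6]
eef_rot: [3.139, 0.0, -0.023]
wrist_force: [-1.6, -10.5, -2.0]
finger_gap: 39.5
finger_force: 30.0
clock: 9.05
eef_pos: [536.6, 40.5, 189.4]
eef_rot: [3.14, 0.0, -0.024]
wrist_force: [-2.5, -9.5, -0.5]
finger_gap: 39.7
finger_force: 30.0
```

In the tool's units: 35.6 mm is 0.1424, -29 mm is -0.116.

```bash
echo '0.036,0,-0.036,0,0,0
0.0752,0,-0.0692,0,0,0
0.108,0,-0.0936,0,0,0
0.1424,0,-0.116,0,0,0
0.1424,0,-0.116,0,0,0' | python3 nudge.py; echo '0,0,0,0,0,0
0,0,0,0,0,0
0,0,0,0,0,0' | python3 nudge.py; python3 - <<'E'
from h import *
p,d=crop("scene","s3.png",215,60,200,150,4)
p,d=crop("top","t3.png",255,120,200,150,4)
E
```

```text
clock: 9.55
eef_pos: [572.0, 39.8, 217.8]
eef_rot: [3.14, 0.001, -0.024]
wrist_force: [-2.8, -7.7, 0.9]
finger_gap: 39.9
finger_force: 30.0
clock: 9.85
eef_pos: [571.4, 39.8, 217.4]
eef_rot: [3.14, 0.001, -0.024]
wrist_force: [-1.4, -7.9, -0.4]
finger_gap: 39.8
finger_force: 30.0
```

View pics/s3.png

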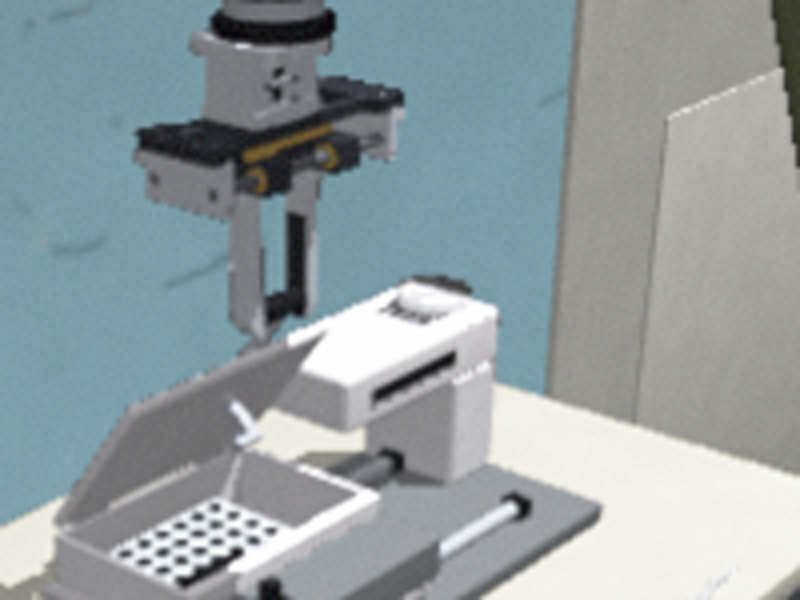

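View pics/t3.png

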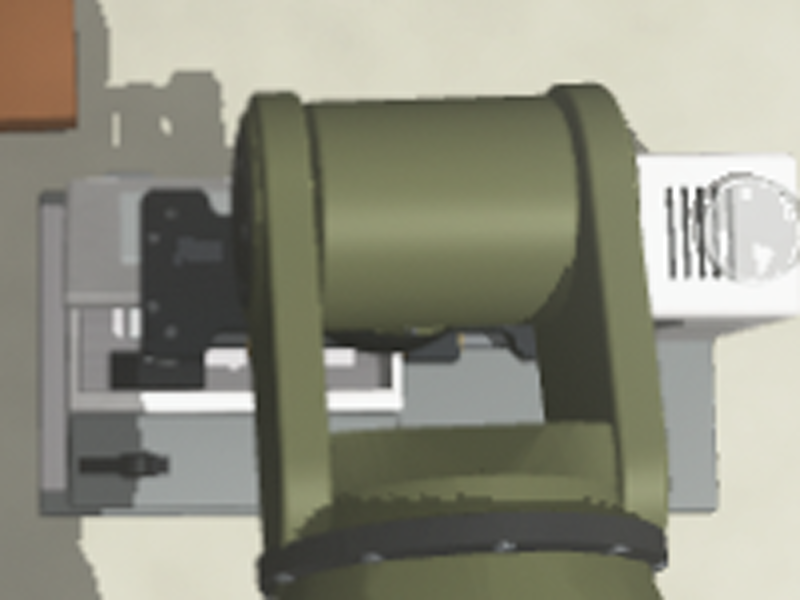

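The cover is well open (about 54° by the handle height) and still gripped at (285,305). The top view shows the carriage edge (70) against the end stop (66), with the release untouched.

```bash
python3 -c "
from cell import manip, cam, read_state
print(manip.sign_off())"
```

```text
the job is handed in; nothing more can be done
None
```

The carriage is out against its end stop, and the tug showed the cover was not caught, so I left the release alone; the cover is held open at about 54°, I kept clear of the bottles and mug, and the job is handed in.

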